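# Take a paint-thickness reading on a resprayed shelf

## Task

Lift the paint-thickness gauge up off its hook on the small tool board and set its spring-loaded probe on the sloping shelf tray inside the hand-drawn ring (the crosses are spots already measured), with the gauge square to the painted steel and pressed only lightly, so that the probe is partly pushed in but not to its stop. Do not let the gauge touch the paint anywhere else, and leave the other tools and things where they are. Finish while holding: keep the gauge gripped and still on the ring, square and lightly pressed; do not put it down or let go.

Things in the scene. Friction and masses are not known exactly. Their poses are not given: they have to be found in the camera images.
- gauge: Paint-thickness gauge, loose, 152 mm long, 0.15 kg, hanging upright. Origin: probe tip (probe out); +z along its axis to the head. By height over the tip: steel probe, diameter 12 mm (0-22 mm); aluminium barrel, 18 mm (22-75); black collar, 38 mm (75-80), resting on the prongs; charcoal flat-sided head (80-152), 28 mm along x, 24 mm along y. The other hanging tools have round handles.
- gauge_grip (a point): Middle of the gauge's head, on its axis, 125 mm above the tip: a good place to grip, fingers closing along the gauge's y (the 24 mm width; as it hangs, along the board). Hanging, it is 175 mm above the bench, the head's top 202 mm, the tip 50 mm.
- gauge_tip (a point): Centre of the flat end of the gauge's probe (9 mm across, bevelled to 12 mm); moves with the probe as it is pushed in.
- sleeve (a joint): How far the spring-loaded probe is pushed into the gauge: 0 = fully out, 0.008 m = against its stop. It takes about 1 N to start it, then 0.5 N more per mm (3 N at 4 mm, 5 N at the stop).
- board: Low bench tool board, fixed: upright grey perforated panel 290 mm wide (along its y), top edge 150 mm above the bench, on a dark foot 12 mm thick reaching 80 mm out in front. Origin on the bench under the panel's face, midway along; the hooks are on its -x side. Three hooks, at y = -90, 0 and +90 mm; which tool hangs on which varies, each about 33 mm in front of the panel.
- hook_mid (a point): The middle hook, midway between its two prongs at their tops, 33 mm in front of the panel and 125 mm above the bench. All three hooks are alike: two level 6 mm wires 23 mm apart in the clear, 63 mm long, ends turned up to 137 mm above the bench. A tool's collar rests on both wires; it comes off straight upwards once its lower end is above 140 mm.
- tray: Grey painted steel tray of the shelf unit, fixed, 420 mm wide (y), 250 mm deep along the slope (x). Pitched 20 degrees, low edge towards the robot. Origin: middle of the painted face, 95 mm above the bench; x up the slope, z the outward normal. Low edge (x = -125 mm) has a lip 12 mm high; cream slotted strip at x = 29 to 115 mm, 25 mm high; back stop 34 mm high at x = 125 mm.
- ring_mark: Hand-drawn dark ring, 27 mm in diameter (24 mm clear inside), on the tray's painted face at x = -55 mm in the tray's frame, anywhere along its width. Origin at its centre, on the face. Two X-shaped crosses of about 20 mm lie on the same line across the tray, at least 70 mm away: already measured, not to be touched.
- shelf: The one-tier shelf unit that carries the tray: fixed, grey, 475 mm wide; the rear uprights of its end frames reach 170 mm above the bench at x = 80 to 130 mm. Origin on the bench under the tray's middle, -x towards the robot (low side).
- screwdriver: Screwdriver with a black round handle of 26 mm diameter hanging on the board by a 36 mm flange; origin under the flange. Leave hanging.
- scraper: Paint scraper with a pale wooden round handle and a 42 mm flat blade hanging on the board by a 36 mm bolster; origin under the bolster. Leave hanging.
- marker: White marker pen with a dark cap, 126 mm long, 17 mm thick, lying on the bench; leave alone.
- zero_plate: The gauge's round steel zero plate, 44 mm diameter, 8 mm high, lying on the bench; leave alone.
- tape_measure: Charcoal tape measure, 68 x 36 mm, 64 mm high, on the bench; leave alone.

How it is judged:
By the outcome, as a careful person would: the job done as asked, in the order asked, and still so for the second after the job is handed in, while the arm keeps its last pose, push and grip.
It also fails if it takes over 35 s, if anything falls off the work surface, if the arm or the gripper's body presses on something with over 40 N, if the wrist force passes 120 N, or if a joint passes its speed limit or range.

## Robot

A 6-joint arm with a two-finger parallel gripper is mounted at the origin on the work surface. World frame = base frame: x ahead of the robot, y to its left, z up, the work surface at z = 0. Lengths are in mm, angles in degrees, forces in N, time in s.
With the tool pointing down it reaches from about 325 to 925 mm from the base axis. Payload 3.1 kg.
Tool frame: the origin (TCP) lies midway between the tips of the shut fingers; the grasp point (between the pads) lies 19 mm behind it; z points along the fingers, y is the direction in which the jaws open and shut (so a half turn about z gives the same grasp; the last joint's range is limited). The gripper opens to 85 mm and grips with 20 to 120 N. Pads are 22 mm wide; open, the fingers measure 114 mm over their backs; the gripper's body (76 mm by 85 mm) begins 54 mm behind the grasp point. The pads swing forward as they close: fully open they stand 13 mm farther back than shut.
Start: joints at [-82.116, 12.427, 92.441, -0, 75.132, -6.429], TCP at [154.527, -605.608, 231.3] pointing down, gripper open.
Joint ranges: [-157.48, 157.48], [-44.54, 120.13], [17.64, 146.25], [-64.5, 244.5], [7.68, 150.69], [-147.95, 147.95]. Speed limits (degrees/s): [159.86, 159.86, 180, 180, 180, 180].

## Interface

Orientations are given as [roll, pitch, yaw] about the fixed x, y, z axes, in that order (R = Rz(yaw) Ry(pitch) Rx(roll)).
In Python, from cell import * gives the robot as it stands.
- The arm moves only by the shell command python3 -m creep 'ROWS' [OPENING] [FORCE]. ROWS is JSON, a list of rows, each a list of 4 numbers: the shift along the tool's x, y, z in cm, then the turn about the tool's z in degrees. In form: [[x, y, z, twist], ...]. A call has 1 to 8 rows; each row is the pose to reach, as a shift and turn from the pose measured when the call began, along the tool's axes at that moment; what a row does not reach only later rows make up. A row lasts 1/12 s, in which the tool goes at most 41.7 mm and 7.16 degrees, less where a joint would pass 70% of its speed; a pose out of reach is approached as far as the arm can. A call with a gripper value outside its range is refused whole. OPENING is the finger opening in cm, from 0 to 8.54, set as the call begins (- or left out, the last holds). The fingers move at their own pace and stop on an object; FORCE is the grip in N (left out, the last holds). Time passes only in rows, so rows that repeat a pose let the fingers close. It gives the time, the measured TCP pose, the force and the opening at its end, in the units of the state.
- observe(): the state, without advancing time (a new reading comes with each control period).
- capture(name): name is "scene" or "top" or "wrist"; returns (picture, depth): 384x512x3 uint8, red, green, blue; 384x512 float32, mm along the optical axis (not along the pixel's ray), 0 where there is no reading.
- camera_info(name): a dict with "K" (3x3 intrinsics, pixels), "R" (3x3) and "t" (3): a world point X has camera coordinates R X + t. Camera axes: x right, y down, z forward; pixel columns grow to the right and rows downward; lengths in mm; the calibration is good to about 2 mm. A picture is of the moment at which its call begins: read the wrist's pose just before it. camera_info takes no time and is no camera call; for the wrist camera it gives the pose at the moment of the call.
- hand_in(): hands the job in, once; it reports no verdict.
Trained networks look in the newest picture that a camera, given by its name, has taken for a name from the list of things; names that differ only in an ending like _2 or _b are one class to them, and where a whole thing is asked for, a point or a joint stands for the part that bears it (a point fixed in the world has none). Each returns a list of dicts, best first, with "conf" (0 to 1); they miss things now and then, are a little off and sometimes report something else, mostly with a low value. They report only what shows in the picture. A call takes as long as a camera call.
- regions_of(camera, query): "pixels" (384x512 bool, what is visible of it) and "box" ([left, top, width, height] in pixels, round what is visible of it).
The state is a dict: "time": time; "joint_pos": joint angles; "joint_vel": joint speeds; "joint_torque": joint torques, N m; "ee_pos": TCP position; "tcp_rot": TCP orientation; "ft_force": force on the tool from outside, world axes, zero at the start; "wrist_torque": the same for the moment, N m; "gripper_width": finger opening in mm.
Only numpy, scipy, OpenCV 4.12 (cv2) and the standard library are available. Lean on these libraries where they do the work, as an engineer would, in place of code of your own. Each camera call takes 0.05 s, during which the arm holds its last target.

## Working session

There is one attempt and no reset: what is moved stays moved. The work goes in short steps, Python scripts to look and compute and a shell command to move; the robot and the scene stay as the last step left them, time stands still between calls to the robot, and variables do not carry over. Pictures are saved under pics/ and viewed, and the job is handed in when it is done.

```bash
ls; mkdir -p pics; python3 - <<'E'
from cell import *
import cv2
s=observe();print(s)
for n in("scene","top","wrist"):
    p,d=capture(n);cv2.imwrite(f"pics/{n}0.png",p[:,:,::-1]);c=camera_info(n);print(n,c)
E
```

```text
pics
{'time': 0.0, 'joint_pos': array([-8.21159130e+01,  1.24765448e+01,  9.25284001e+01,  8.41023046e-04,
        7.51326113e+01, -6.42828869e+00]), 'joint_vel': array([-0.06465997,  0.06130728, -0.03686627, -0.04121173, -0.12439942,
        0.00622461]), 'joint_torque': array([ 1.21189523e-04, -3.96844625e+01, -3.03853583e+01, -8.56990800e-05,
        9.69831337e-03, -7.00127444e-06]), 'ee_pos': array([ 154.42152823, -604.781592  ,  229.97129961]), 'tcp_rot': array([-1.79863400e+02, -1.62079554e-02,  1.43121396e+01]), 'ft_force': array([ 0.46191052, -0.06730468, -0.02722014]), 'wrist_torque': array([0.04336286, 0.00526285, 0.03914145]), 'gripper_width': 85.64325068655178}
scene {'K': array([[359.05925854,   0.        , 260.03270809],
       [  0.        , 359.05925854, 191.03630582],
       [  0.        ,   0.        ,   1.        ]]), 'R': array([[-0.59528054,  0.80349826, -0.00562298],
       [ 0.59546615,  0.43643746, -0.67449419],
       [-0.53950083, -0.40486156, -0.73825875]]), 't': array([ 350.43450517, -194.92713732, 1435.67594501])}
top {'K': array([[350.56388465,   0.        , 254.79742488],
       [  0.        , 350.56388465, 194.29237856],
       [  0.        ,   0.        ,   1.        ]]), 'R': array([[-0.01092481, -0.9999125 ,  0.00745977],
       [-0.98348853,  0.00939707, -0.18072634],
       [ 0.18064043, -0.009311  , -0.98350513]]), 't': array([-66.99302649, 503.09902328, 996.63963389])}
wrist {'K': array([[302.47541646,   0.        , 259.00394068],
       [  0.        , 302.47541646, 193.54216519],
       [  0.        ,   0.        ,   1.        ]]), 'R': array([[ 2.47941867e-01, -9.68774544e-01, -8.45056049e-04],
       [-9.19348678e-01, -2.35567017e-01,  3.15128843e-01],
       [-3.05487869e-01, -7.73567326e-02, -9.49048522e-01]]), 't': array([-624.52833438,  -41.10889169,  379.27775786])}
```

View pics/scene0.png

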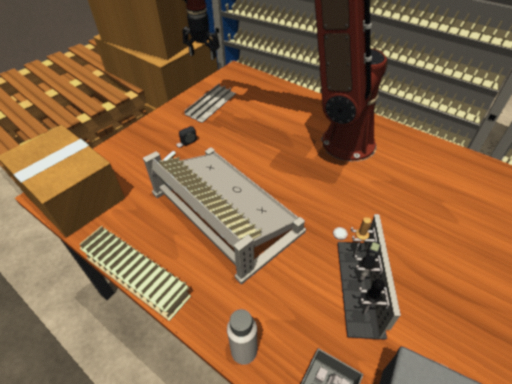

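View pics/top0.png

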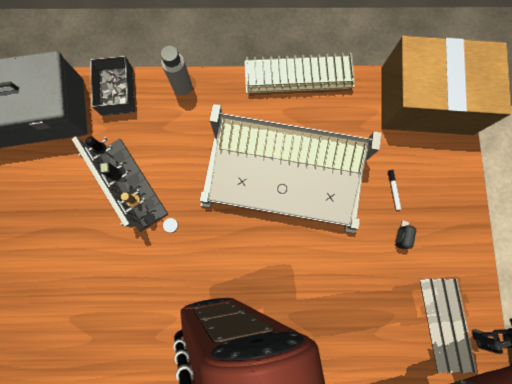

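View pics/wrist0.png

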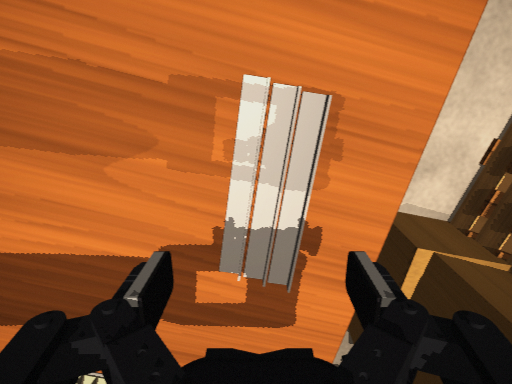

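The top view shows the tray at around (285,170), the ring at (282,189) and the crosses at (242,182) and (330,197). The board is at (120,185) with three tools, at (95,145), (110,170) and (130,200). Next I'll measure them.

```bash
cat > h.py <<'E'
from cell import *
import cv2, numpy as np
np.set_printoptions(precision=2,suppress=True)
def world(ci,u,v,d):
    K=ci["K"];p=np.stack([(u-K[0,2])/K[0,0]*d,(v-K[1,2])/K[1,1]*d,d],-1)
    return (p-ci["t"])@ci["R"]
def cloud(ci,mask,d):
    v,u=np.nonzero(mask&(d>0));return world(ci,u,v,d[v,u])
def proj(ci,X):
    p=np.asarray(X)@ci["R"].T+ci["t"];q=p@ci["K"].T;return q[...,:2]/q[...,2:]
def rayplane(ci,u,v,n,p0):
    K=ci["K"];r=np.array([(u-K[0,2])/K[0,0],(v-K[1,2])/K[1,1],1])@ci["R"];c=-ci["R"].T@ci["t"]
    return c+r*(n@(p0-c))/(n@r)
E
python3 - <<'E'
from h import *
for n in("top","scene"):
    p,d=capture(n);ci=camera_info(n);np.savez(f"{n}0.npz",p=p,d=d)
    for q in("gauge","board","tray","ring_mark","screwdriver","scraper"):
        for r in regions_of(n,q)[:2]:
            X=cloud(ci,r["pixels"],d)
            if len(X): print(n,q,round(r["conf"],2),r["box"],len(X),np.median(X,0),X.min(0),X.max(0))
p,d=np.load("top0.npz").values()
cv2.imwrite("pics/topz.png",np.hstack([cv2.resize(p[120:250,60:200,::-1],None,fx=4,fy=4,interpolation=cv2.INTER_CUBIC)]))
E
```

```text
top gauge 0.76 [101.3, 160.7, 26.8, 22.4] 295 [542.48 306.66 174.8 ] [530.26 297.25   8.2 ] [561.86 346.82 204.87]
top gauge 0.59 [124.1, 191.5, 16.2, 20.8] 192 [470.06 256.68 154.99] [457.01 245.96  64.15] [491.32 274.55 194.58]
top board 0.84 [72.2, 134.3, 91.2, 98.4] 3723 [532.85 312.21  13.71] [399.78 198.88  -6.47] [703.51 508.75 203.47]
top board 0.5 [200.2, 105.4, 182.4, 128.9] 14585 [ 568.35 -162.25   93.35] [ 387.67 -480.67   -6.44] [797.95 100.94 173.23]
top tray 0.9 [208.5, 113.9, 159.8, 110.7] 13166 [ 566.44 -164.15   94.89] [ 406.6  -391.58   -4.52] [772.03  65.96 172.6 ]
top screwdriver 0.66 [84.7, 137.3, 26.2, 20.0] 227 [618.85 355.86 162.63] [607.58 345.52  -0.63] [697.62 437.55 196.1 ]
top scraper 0.68 [124.7, 191.2, 14.8, 20.8] 225 [469.46 258.11 134.46] [453.48 245.59   9.28] [493.51 290.03 194.58]
scene gauge 0.72 [362.7, 244.4, 19.5, 34.8] 403 [560.29 317.68 156.12] [445.72 286.83   8.26] [571.41 334.51 205.07]
scene board 0.68 [337.7, 217.5, 62.3, 120.4] 4620 [578.76 338.51  12.8 ] [297.29 200.63  -5.82] [695.17 442.2  202.08]
scene board 0.42 [141.6, 149.1, 165.6, 134.9] 10211 [ 613.6  -107.87   84.83] [ 351.12 -588.19   -6.1 ] [741.18  97.36 172.5 ]
scene tray 0.67 [152.0, 155.2, 148.4, 90.6] 6872 [ 582.79 -127.45   96.97] [ 408.08 -468.1    -0.68] [717.8   64.79 171.91]
scene tray 0.38 [362.7, 242.4, 16.6, 34.9] 337 [560.78 317.63 169.29] [445.72 288.63  11.63] [568.31 332.49 205.07]
scene screwdriver 0.65 [365.7, 279.3, 19.8, 34.9] 303 [633.74 363.82 162.4 ] [614.66 348.01  45.19] [642.68 378.63 195.12]
scene screwdriver 0.29 [362.8, 243.8, 18.7, 34.9] 361 [560.53 317.68 162.77] [510.55 298.95   8.31] [568.31 333.65 205.07]
scene scraper 0.81 [354.6, 219.1, 17.8, 23.2] 213 [484.13 265.8  154.76] [461.24 248.19 123.74] [493.79 279.91 193.19]
scene scraper 0.22 [338.9, 216.6, 60.9, 123.8] 4733 [579.42 338.55  12.85] [282.99 203.17  -4.61] [694.69 441.09 203.08]
```

View pics/topz.png

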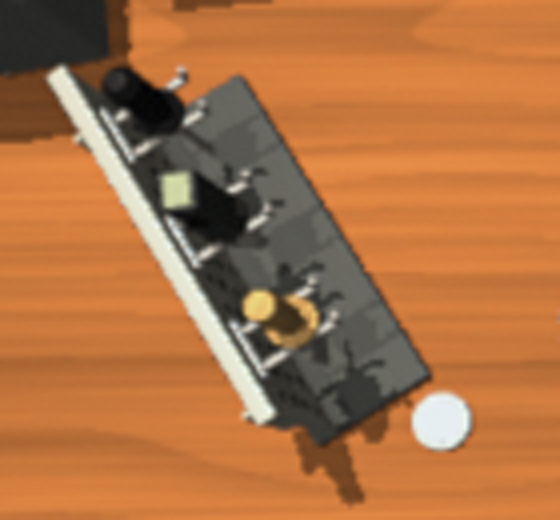

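The gauge, with its square pale-topped head at crop (177,190), hangs on the middle hook between the black screwdriver and the wooden scraper. Next I'll get its pose, the board yaw, the tray plane and the ring.

```bash
python3 - <<'E'
from h import *
for n in("top","scene"):
    p,d=np.load(f"{n}0.npz").values();ci=camera_info(n)
    v,u=np.mgrid[:384,:512];W=world(ci,u,v,d.astype(float));ok=d>0
    # gauge top
    m=ok&(W[...,2]>196)&(abs(W[...,0]-548)<40)&(abs(W[...,1]-312)<40)
    print(n,"gtop",m.sum(),W[m].mean(0),W[m].min(0),W[m].max(0))
    # panel top
    m=ok&(abs(W[...,2]-150)<5)&(abs(W[...,0]-560)<170)&(W[...,1]>210)&(W[...,1]<480)
    P=W[m];
    m2=np.ones(len(P),bool)
    for _ in range(6):
        c=P[m2].mean(0);_,_,V=np.linalg.svd(P[m2][:,:2]-c[:2]);nn=V[1];m2=abs((P[:,:2]-c[:2])@nn)<6
    print(" panel",m2.sum(),c,V[0],np.degrees(np.arctan2(V[0][1],V[0][0])),"ends",np.percentile((P[m2][:,:2]-c[:2])@V[0],[0,100]), "thick",np.percentile((P[m2][:,:2]-c[:2])@nn,[2,98]),nn)
    # tray plane
    m=ok&(W[...,2]>40)&(W[...,2]<110)&(abs(W[...,0]-520)<110)&(abs(W[...,1]+150)<200)
    P=W[m];best=0
    rng=np.random.default_rng(0)
    for _ in range(400):
        a=P[rng.choice(len(P),3,0)];nv=np.cross(a[1]-a[0],a[2]-a[0]);L=np.linalg.norm(nv)
        if L<1e-6:continue
        nv/=L;nv*=np.sign(nv[2]);
        if abs(np.degrees(np.arccos(nv[2]))-20)>6: continue
        q=abs((P-a[0])@nv)<2.5
        if q.sum()>best:best=q.sum();bq=q
    for _ in range(4):
        c=P[bq].mean(0);nv=np.linalg.svd(P[bq]-c,full_matrices=False)[2][2];nv*=np.sign(nv[2]);bq=abs((P-c)@nv)<2.5
    print(" tray",bq.sum(),len(P),c,nv,"tilt",np.degrees(np.arccos(nv[2])),"downhill az",np.degrees(np.arctan2(nv[1],nv[0])))
    # ring: dark pixels on plane
    g=cv2.cvtColor(p,cv2.COLOR_RGB2GRAY)
    q=ok&(abs((W-c)@nv)<6)
    cu,cv_=(282,189) if n=="top" else (237,190)
    for r in [s for s in regions_of(n,"ring_mark")] if 0 else []: pass
    mm=np.zeros_like(g,float);sl=np.s_[cv_-9:cv_+10,cu-9:cu+10]
    bg=np.median(g[sl]);w=np.clip(bg-12-g[sl].astype(float),0,None)
    vv,uu=np.mgrid[cv_-9:cv_+10,cu-9:cu+10];cc=(w*uu).sum()/w.sum(),(w*vv).sum()/w.sum()
    print(" ring",cc,bg,rayplane(ci,*cc,nv,c))
    cv2.imwrite(f"pics/{n}ring.png",cv2.resize(p[140:250,140:400][:,:,::-1],None,fx=3,fy=3,interpolation=cv2.INTER_CUBIC))
E
```

```text
top gtop 100 [546.68 313.71 201.3 ] [533.33 301.76 196.89] [562.22 327.79 204.87]
 panel 483 [529.47 347.58 149.36] [-0.83 -0.55] -146.59012754717713 ends [-228.63  148.29] thick [-5.35  5.77] [-0.55  0.83]
 tray 6175 7822 [ 522.29 -152.19   78.34] [-0.34  0.06  0.94] tilt 20.041167089051086 downhill az 169.51439084493325
 ring (np.float64(281.78235522736105), np.float64(188.45549941702293)) 210.0 [ 513.53 -150.34   75.07]
scene gtop 103 [550.82 316.27 200.81] [533.84 303.31 196.38] [564.52 328.75 205.07]
 panel 486 [546.62 358.39 148.98] [0.84 0.54] 32.89592726035256 ends [-164.16  214.34] thick [-5.33  5.67] [-0.54  0.84]
 tray 2995 3498 [ 522.16 -128.74   76.77] [-0.34  0.06  0.94] tilt 20.120371870081616 downhill az 169.30616482603318
 ring (np.float64(236.25735294117646), np.float64(189.42769607843138)) 177.0 [ 514.31 -150.46   75.42]
```

Measured: ring at (514,-150,75), where 76 was expected. Tray tilt is 20.0° with uphill azimuth -10.6°. Gauge axis is near (549,315), with the jaw direction along azimuth 33°.

The moves have no tilt axis, but the gauge must lean 20°. First I'll see, in free space, how the arm behaves at the edge of its range.

```bash
python3 -m creep '[[54,-37,-10,-71],[54,-37,-10,-71],[54,-37,-10,-71],[54,-37,-10,-71],[54,-37,-10,-71],[54,-37,-10,-71],[54,-37,-10,-71],[54,-37,-10,-71]]'; python3 -c "
from h import *
s=observe();print(s['time'],s['joint_pos'],s['ee_pos'],s['tcp_rot'],s['ft_force'])"
```

```text
time: 1.52
ee_pos: [372.8, -356.3, 282.3]
tcp_rot: [180.0, 0.0, 71.9]
ft_force: [-0.2, 0.3, 0.5]
gripper_width: 85.5
1.5167 [-51.5   -3.37 103.8    0.    79.52 -33.45] [ 372.85 -356.31  282.28] [179.95   0.03  71.94] [-0.22  0.32  0.47]
```

```bash
python3 -m creep '[[36.9,11.6,-25,-30],[36.9,11.6,-25,-30],[36.9,11.6,-25,-30],[36.9,11.6,-25,-30],[36.9,11.6,-25,-30],[36.9,11.6,-25,-30],[36.9,11.6,-25,-30],[36.9,11.6,-25,-30]]'; cat > o.py <<'E'
from h import *
from scipy.spatial.transform import Rotation as R
s=observe();r=R.from_euler('xyz',s['tcp_rot'],degrees=True).as_matrix();z=r[:,2]
print(s['time'],'J',s['joint_pos'],'TCP',s['ee_pos'],'rpy',s['tcp_rot'],'F',s['ft_force'],'w',s['gripper_width'])
print('xt',r[:,0],'yt',r[:,1],'zt',z,'tilt',np.degrees(np.arccos(-z[2])),'az',np.degrees(np.arctan2(z[1],z[0])))
E
python3 o.py
```

```text
time: 2.18
ee_pos: [535.0, -128.0, 463.6]
tcp_rot: [179.9, 0.1, 102.0]
ft_force: [1.0, -0.1, -0.4]
gripper_width: 85.5
2.1833 J [-20.75  -1.97  83.69  -0.03  98.18 -32.7 ] TCP [ 534.96 -127.99  463.65] rpy [179.94   0.08 101.95] F [ 1.03 -0.09 -0.37] w 85.54907086187718
xt [-0.21  0.98 -0.  ] yt [0.98 0.21 0.  ] zt [ 0. -0. -1.] tilt 0.09969051573930199 az -38.762049010580036
```

```bash
python3 -m creep '[[7.2,8,-36,0],[7.2,8,-36,0],[7.2,8,-36,0],[7.2,8,-36,0],[7.2,8,-36,0],[7.2,8,-36,0],[7.2,8,-36,0],[7.2,8,-36,0]]'; python3 o.py
```

```text
time: 2.85
ee_pos: [588.2, -52.3, 776.8]
tcp_rot: [179.7, 0.2, 102.0]
ft_force: [1.5, -0.3, 1.8]
gripper_width: 85.7
2.85 J [-11.87  19.75  24.16  -0.05 135.75 -23.9 ] TCP [588.24 -52.27 776.83] rpy [179.71   0.17 101.99] F [ 1.53 -0.28  1.77] w 85.68358428975922
xt [-0.21  0.98 -0.  ] yt [0.98 0.21 0.01] zt [ 0.01 -0.   -1.  ] tilt 0.3376621980436454 az -17.990875278221576
```

```bash
python3 -m creep '[[0,0,-15,0],[0,0,-15,0],[0,0,-15,0],[0,0,-15,0]]'; python3 o.py
```

```text
time: 3.18
ee_pos: [540.2, -47.9, 831.3]
tcp_rot: [178.5, 0.6, 102.0]
ft_force: [-0.9, -0.3, 0.6]
gripper_width: 85.3
3.1833 J [-12.53  18.93  17.64   0.16 141.79 -24.39] TCP [540.24 -47.87 831.28] rpy [178.46   0.59 101.97] F [-0.92 -0.34  0.59] w 85.34775512598893
xt [-0.21  0.98 -0.01] yt [0.98 0.21 0.03] zt [ 0.03 -0.   -1.  ] tilt 1.646489479224333 az -9.123304452668135
```

The out-of-reach approach does lean the tool outward, by 1.6° so far with the azimuth right. I'll push further inward and up to see whether the lean builds in useful amounts.

```bash
python3 -m creep '[[4,-20,-20,0],[4,-20,-20,0],[4,-20,-20,0],[4,-20,-20,0],[4,-20,-20,0],[4,-20,-20,0]]'; python3 o.py
```

```text
time: 3.68
ee_pos: [370.6, -48.0, 924.4]
tcp_rot: [175.7, 2.3, 101.8]
ft_force: [0.1, 0.7, -0.3]
gripper_width: 85.9
3.6833 J [-18.35   6.84  17.64   0.41 150.66 -29.9 ] TCP [370.6  -48.01 924.41] rpy [175.69   2.27 101.84] F [ 0.09  0.72 -0.26] w 85.87089345821632
xt [-0.21  0.98 -0.04] yt [0.98 0.21 0.08] zt [ 0.08 -0.02 -1.  ] tilt 4.869656181778148 az -15.950271684745298
```

```bash
python3 -m creep '[[5,-7.5,62,-21],[5,-7.5,62,-21],[5,-7.5,62,-21],[5,-7.5,62,-21],[5,-7.5,62,-21],[5,-7.5,62,-21],[5,-7.5,62,-21],[5,-7.5,62,-21]]'; python3 o.py
```

```text
time: 4.35
ee_pos: [357.6, -39.6, 615.6]
tcp_rot: [176.6, 3.9, 122.8]
ft_force: [-0.3, -0.7, 0.8]
gripper_width: 85.4
4.35 J [-17.66 -25.25  86.61   0.16 113.41 -50.5 ] TCP [357.63 -39.56 615.62] rpy [176.56   3.94 122.79] F [-0.25 -0.7   0.77] w 85.43090690259396
xt [-0.54  0.84 -0.07] yt [0.84 0.54 0.06] zt [ 0.09 -0.03 -1.  ] tilt 5.224552054762716 az -16.054432484919847
```

```bash
python3 -m creep '[[6,-6,30,0],[6,-6,30,0],[6,-6,30,0],[6,-6,30,0],[6,-6,30,0],[6,-6,30,0],[6,-6,30,0],[6,-6,30,0]]'; python3 o.py
```

```text
time: 5.02
ee_pos: [299.2, -28.9, 305.1]
tcp_rot: [176.7, 3.8, 122.8]
ft_force: [0.3, 0.3, -0.4]
gripper_width: 85.7
5.0167 J [-19.29 -40.49 127.44   0.29  87.98 -52.18] TCP [299.23 -28.95 305.12] rpy [176.66   3.83 122.78] F [ 0.33  0.3  -0.41] w 85.68762934848245
xt [-0.54  0.84 -0.07] yt [0.84 0.54 0.06] zt [ 0.09 -0.02 -1.  ] tilt 5.082722649353513 az -16.027180083826963
```

```bash
python3 -m creep '[[5.4,-8.4,0,0],[5.4,-8.4,0,0],[5.4,-8.4,0,0],[5.4,-8.4,0,0]]'; python3 o.py
```

```text
time: 5.35
ee_pos: [267.3, -37.5, 296.4]
tcp_rot: [178.0, 2.8, 122.8]
ft_force: [0.2, 0.6, 0.8]
gripper_width: 85.1
5.35 J [-23.15 -44.54 130.09   0.1   90.96 -55.96] TCP [267.26 -37.54 296.43] rpy [177.97   2.83 122.77] F [0.16 0.6  0.84] w 85.05497464385543
xt [-0.54  0.84 -0.05] yt [0.84 0.54 0.04] zt [ 0.06 -0.02 -1.  ] tilt 3.4811927590181186 az -21.478513575988327
```

```bash
python3 -m creep '[[6.5,-8,0,0],[6.5,-8,0,0],[6.5,-8,0,0],[6.5,-8,0,0]]'; python3 o.py
```

```text
time: 5.68
ee_pos: [257.2, -38.0, 287.5]
tcp_rot: [179.4, 1.7, 122.8]
ft_force: [-0.6, 0.2, -0.1]
gripper_width: 85.6
5.6833 J [-23.52 -44.51 130.95  -0.4   91.83 -56.36] TCP [257.25 -37.97 287.55] rpy [179.37   1.67 122.81] F [-0.56  0.22 -0.07] w 85.58887347292409
xt [-0.54  0.84 -0.03] yt [0.84 0.54 0.01] zt [ 0.02 -0.02 -1.  ] tilt 1.7828163383734885 az -36.60307385476134
```

The lean is mostly undone, at 1.8°, so tilt can be added in one place and removed in the other. Now to the gauge, first stopping above it.

```bash
python3 -m creep '[[14,43.6,4,0],[14,43.6,4,0],[14,43.6,4,0],[14,43.6,4,0],[14,43.6,4,0],[14,43.6,4,0],[14,43.6,4,0],[14,43.6,4,0]]' 6.5 40; python3 o.py
```

```text
time: 6.35
ee_pos: [469.7, 220.6, 258.6]
tcp_rot: [179.3, 1.7, 122.9]
ft_force: [0.5, -0.7, 0.3]
gripper_width: 65.2
6.35 J [ 18.27  -2.52 105.54  -1.51  75.92 -14.27] TCP [469.7  220.59 258.61] rpy [179.34   1.68 122.89] F [ 0.45 -0.71  0.33] w 65.18741623268616
xt [-0.54  0.84 -0.03] yt [0.84 0.54 0.01] zt [ 0.03 -0.02 -1.  ] tilt 1.8084117178492933 az -35.80653957345153
```

```bash
python3 -m creep '[[3.6,11.7,0.6,0],[3.6,11.7,0.6,0],[3.6,11.7,0.6,0],[3.6,11.7,0.6,0],[3.6,11.7,0.6,0],[3.6,11.7,0.6,0]]'; python3 o.py; python3 - <<'E'
from h import *
ci=camera_info("wrist");p,d=capture("wrist");cv2.imwrite("pics/w1.png",p[:,:,::-1])
v,u=np.mgrid[:384,:512];W=world(ci,u,v,d.astype(float))
m=(d>0)&(W[...,2]>194)&(W[...,2]<210)&(np.hypot(W[...,0]-549,W[...,1]-315)<35)
P=W[m];print(m.sum(),P.mean(0),P.min(0),P.max(0))
ct=cv2.minAreaRect(P[:,:2].astype(np.float32));print(ct)
m=(d>0)&(abs(W[...,2]-150)<4)&(np.hypot(W[...,0]-530,W[...,1]-345)<110)
print("panel",m.sum(),cv2.minAreaRect(W[m][:,:2].astype(np.float32)))
np.savez("w1.npz",p=p,d=d)
E
```

```text
time: 6.85
ee_pos: [548.2, 314.2, 252.3]
tcp_rot: [179.4, 1.7, 122.9]
ft_force: [0.2, -1.2, -0.0]
gripper_width: 64.9
6.85 J [24.23 11.93 90.77 -1.63 76.5  -8.33] TCP [548.16 314.22 252.28] rpy [179.43   1.69 122.92] F [ 0.21 -1.23 -0.04] w 64.8937012533303
xt [-0.54  0.84 -0.03] yt [0.84 0.54 0.01] zt [ 0.02 -0.02 -1.  ] tilt 1.7789736358028403 az -38.548416251381276
1338 [547.74 315.25 201.15] [533.66 300.74 194.03] [563.34 327.16 203.87]
((548.8070678710938, 314.0218505859375), (28.215930938720703, 23.73607063293457), 8.870433807373047)
panel 5090 ((539.7002563476562, 330.3600769042969), (219.795166015625, 54.280120849609375), 33.43183135986328)
```

View pics/w1.png

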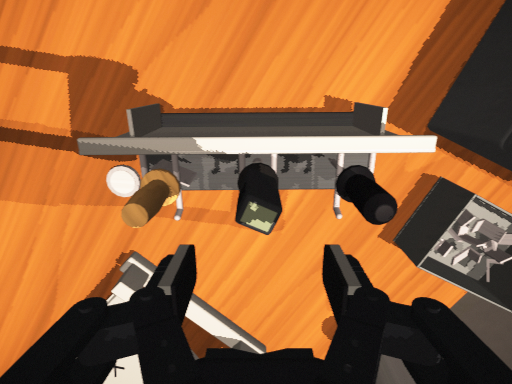

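The wrist view shows the gauge's pale top at (262,215), the scraper left at (150,195) and the screwdriver right at (370,190). The head looks slightly turned, so I'll zoom in.

```bash
python3 - <<'E'
from h import *
p,d=np.load("w1.npz").values();ci=camera_info("wrist")
cv2.imwrite("pics/w1z.png",cv2.resize(p[140:250,200:320,::-1],None,fx=5,fy=5,interpolation=cv2.INTER_CUBIC))
# predicted top rectangle at various yaw
im=cv2.resize(p[:,:,::-1],None,fx=1,fy=1).copy()
big=cv2.resize(p[140:250,200:320,::-1],None,fx=5,fy=5,interpolation=cv2.INTER_CUBIC).copy()
for a,col in((123.2,(0,0,255)),):
    c,s=np.cos(np.radians(a)),np.sin(np.radians(a))
    X=[[548.5+sx*14*c-sy*12*s,314.5+sx*14*s+sy*12*c,202] for sx,sy in((1,1),(1,-1),(-1,-1),(-1,1))]
    q=((proj(ci,np.array(X))-[200,140])*5).astype(np.int32);cv2.polylines(big,[q],True,col,1)
cv2.imwrite("pics/w1y.png",big)
E
```

```text
(no output)
```

View pics/w1y.png

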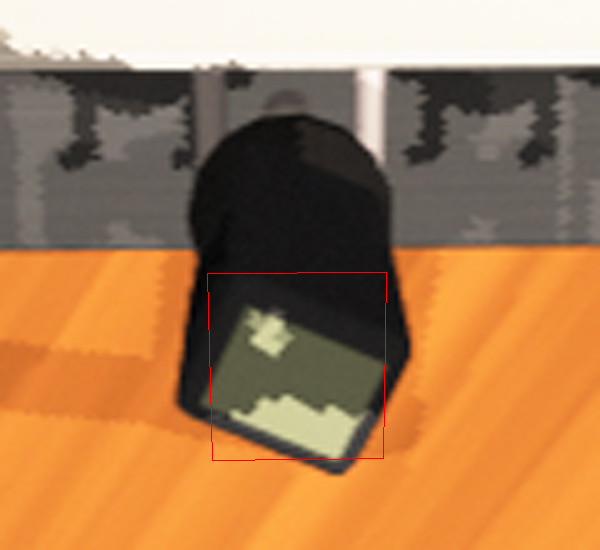

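The head is turned about 24° from square to the board. I'll fit its yaw explicitly.

```bash
python3 - <<'E'
from h import *
p,d=np.load("w1.npz").values();ci=camera_info("wrist")
v,u=np.mgrid[:384,:512];W=world(ci,u,v,d.astype(float))
m=(d>0)&(W[...,2]>198)&(W[...,2]<206)&(np.hypot(W[...,0]-549,W[...,1]-315)<35)
P=W[m][:,:2];print(len(P))
for a in range(80,175,5):
    t=np.radians(a);e=np.array([np.cos(t),np.sin(t)]);f=np.array([-e[1],e[0]])
    A,B=P@e,P@f;print(a,np.ptp(A).round(1),np.ptp(B).round(1),end='; ')
print(cv2.boxPoints(cv2.minAreaRect(P.astype(np.float32))))
big=cv2.resize(p[140:250,200:320,::-1],None,fx=5,fy=5,interpolation=cv2.INTER_CUBIC).copy()
for a,col in((99,(0,0,255)),(9,(255,0,0))):
    c,s=np.cos(np.radians(a)),np.sin(np.radians(a))
    X=[[548.8+sx*14*c-sy*12*s,314.+sx*14*s+sy*12*c,202] for sx,sy in((1,1),(1,-1),(-1,-1),(-1,1))]
    q=((proj(ci,np.array(X))-[200,140])*5).astype(np.int32);cv2.polylines(big,[q],True,col,1)
cv2.imwrite("pics/w1x.png",big)
E
```

```text
1268
80 29.0 31.7; 85 27.8 30.7; 90 26.4 29.6; 95 24.8 28.8; 100 24.1 28.1; 105 25.8 29.1; 110 27.4 30.2; 115 28.7 31.1; 120 29.8 31.8; 125 30.9 32.4; 130 31.9 33.0; 135 32.6 33.3; 140 33.1 33.3; 145 33.4 33.1; 150 33.5 32.7; 155 33.3 32.0; 160 33.0 31.2; 165 32.5 30.2; 170 31.7 29.0; [[533.01 323.13]
 [536.65 299.71]
 [564.53 304.04]
 [560.89 327.46]]
```

View pics/w1x.png

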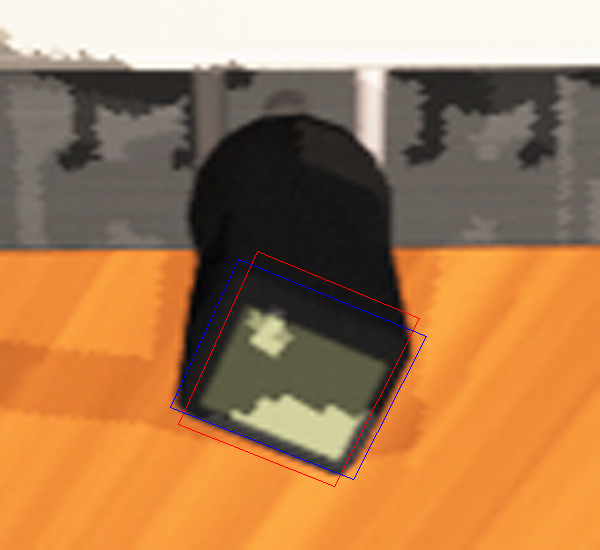

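The blue outline fits: the 28 mm side lies along azimuth 9°, so the gauge hangs turned on its hook. I'll grip along azimuth 9.5°, where the fingertips stay above the panel top and clear of the neighbours.

```bash
python3 -m creep '[[0.02,0,1,7],[0.04,0,1.5,14],[0.06,0,2,21],[0.08,0,2.5,23.4],[0.15,-0.03,6,23.4],[0.24,-0.05,9.4,23.4],[0.24,-0.05,9.4,23.4],[0.24,-0.05,9.4,23.4]]' 5.2; python3 o.py;python3 - <<'E'
from h import *
p,d=capture("wrist");cv2.imwrite("pics/w2.png",p[:,:,::-1])
E
```

```text
time: 7.57
ee_pos: [546.5, 312.0, 157.9]
tcp_rot: [179.0, 1.4, 99.4]
ft_force: [0.9, -0.4, 0.5]
gripper_width: 51.8
7.5667 J [24.1  16.59 95.62 -1.72 67.17 15.32] TCP [546.51 311.96 157.94] rpy [178.99   1.37  99.43] F [ 0.88 -0.36  0.51] w 51.818777704809065
xt [-0.16  0.99 -0.02] yt [0.99 0.16 0.02] zt [ 0.02 -0.02 -1.  ] tilt 1.7042623301458688 az -44.20357995881812
```

View pics/w2.png

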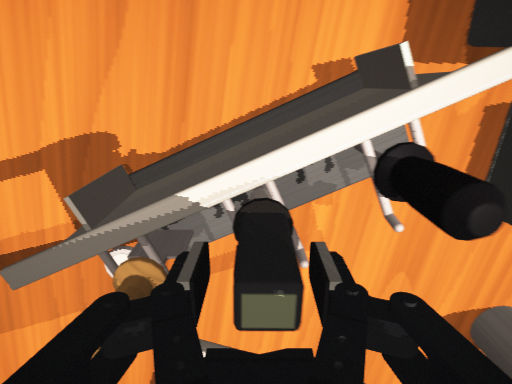

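The fingers straddle the head and are parallel to its faces. The head is centred at col 267 between the finger inner faces at 200 and 320. I'll nudge 2 mm and close.

```bash
python3 -m creep '[[0.2,0.22,0,0],[0.2,0.22,0,0],[0.2,0.22,0,0]]' ; python3 -m creep '[[0,0,0,0],[0,0,0,0],[0,0,0,0],[0,0,0,0],[0,0,0,0],[0,0,0,0]]' 1.5 60; python3 o.py
```

```text
time: 7.87
ee_pos: [552.2, 316.2, 163.7]
tcp_rot: [178.4, 1.2, 99.4]
ft_force: [1.1, -1.3, -0.3]
gripper_width: 51.8
time: 8.37
ee_pos: [552.0, 316.5, 165.4]
tcp_rot: [178.4, 1.2, 99.4]
ft_force: [-2.7, -0.8, 5.9]
gripper_width: 27.6
8.3667 J [24.26 16.59 94.77 -1.69 67.43 15.45] TCP [552.05 316.48 165.38] rpy [178.42   1.2   99.43] F [-2.74 -0.79  5.93] w 27.611270286118316
xt [-0.16  0.99 -0.02] yt [0.99 0.16 0.03] zt [ 0.03 -0.02 -1.  ] tilt 1.9875155426165476 az -27.676184857319733
```

Gripped at 27.6 mm. Lifting straight up.

```bash
python3 -m creep '[[-0.04,0.05,-2,0],[-0.1,0.13,-5,0],[-0.17,0.22,-8,0],[-0.23,0.3,-11,0],[-0.29,0.38,-14,0],[-0.36,0.47,-17,0],[-0.42,0.55,-20,0],[-0.42,0.55,-20,0]]'; python3 o.py;python3 - <<'E'
from h import *
for i in range(3): print(observe()['ee_pos'])
for n in("wrist","scene"):
    ci=camera_info(n);p,d=capture(n);np.savez(f"{n}3.npz",p=p,d=d);cv2.imwrite(f"pics/{n}3.png",p[:,:,::-1])
    print(observe()['ee_pos'],observe()['tcp_rot'])
E
```

```text
time: 9.03
ee_pos: [554.8, 317.7, 374.1]
tcp_rot: [177.6, 1.0, 99.4]
ft_force: [0.0, 0.5, -0.2]
gripper_width: 27.3
9.0333 J [24.27  8.66 81.76 -1.58 87.57 14.86] TCP [554.82 317.7  374.07] rpy [177.65   1.01  99.42] F [ 0.05  0.5  -0.22] w 27.338310991269708
xt [-0.16  0.99 -0.02] yt [0.99 0.16 0.04] zt [ 0.04 -0.01 -1.  ] tilt 2.5597284381535466 az -13.763662540067399
[554.82 317.7  374.07]
[554.82 317.7  374.07]
[554.82 317.7  374.07]
[553.94 317.35 370.6 ] [177.89   1.07  99.43]
[552.71 316.78 367.07] [178.22   1.15  99.43]
```

View pics/wrist3.png

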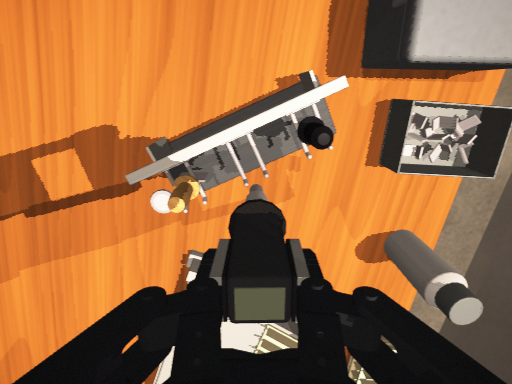

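View pics/scene3.png

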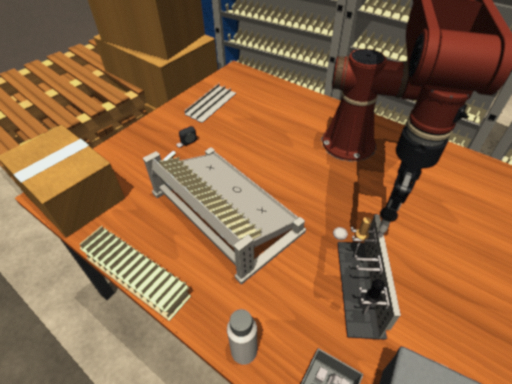

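The gauge is off its hook in the grip and both other tools still hang. Now to the high spot where the lean can be built up.

```bash
python3 -m creep '[[-29.6,-20.7,-51,0],[-29.6,-20.7,-51,0],[-29.6,-20.7,-51,0],[-29.6,-20.7,-51,0],[-29.6,-20.7,-51,0],[-29.6,-20.7,-51,0],[-29.6,-20.7,-51,0],[-29.6,-20.7,-51,0]]'; python3 o.py
```

```text
time: 9.8
ee_pos: [459.7, 146.2, 635.9]
tcp_rot: [178.5, 1.2, 99.5]
ft_force: [0.6, -0.3, -1.1]
gripper_width: 27.3
9.8 J [ 10.04  -7.06  70.46  -1.3  115.11   0.01] TCP [459.7  146.18 635.93] rpy [178.5    1.16  99.45] F [ 0.6  -0.27 -1.14] w 27.286510879447068
xt [-0.16  0.99 -0.02] yt [0.99 0.16 0.03] zt [ 0.03 -0.02 -1.  ] tilt 1.891575440824007 az -28.298523135945402
```

```bash
python3 -m creep '[[-13.6,-10.4,-26.5,0],[-13.6,-10.4,-26.5,0],[-13.6,-10.4,-26.5,0],[-13.6,-10.4,-26.5,0],[-13.6,-10.4,-26.5,0],[-13.6,-10.4,-26.5,0],[-13.6,-10.4,-26.5,0],[-13.6,-10.4,-26.5,0]]'; python3 o.py
```

```text
time: 10.47
ee_pos: [370.6, -2.2, 902.4]
tcp_rot: [178.5, 1.2, 99.3]
ft_force: [0.7, -0.1, -1.4]
gripper_width: 27.0
10.4667 J [-10.73   4.03  24.8   -1.16 149.31 -21.1 ] TCP [370.64  -2.19 902.42] rpy [178.46   1.2   99.34] F [ 0.67 -0.11 -1.41] w 27.03053435106203
xt [-0.16  0.99 -0.02] yt [0.99 0.16 0.03] zt [ 0.03 -0.02 -1.  ] tilt 1.951438826659262 az -28.43595034538665
```

```bash
python3 -m creep '[[6.8,-19,-15,0],[6.8,-19,-15,0],[6.8,-19,-15,0],[6.8,-19,-15,0],[6.8,-19,-15,0],[6.8,-19,-15,0]]'; python3 o.py
```

```text
time: 10.97
ee_pos: [228.6, 28.8, 912.7]
tcp_rot: [176.5, 2.0, 99.3]
ft_force: [0.2, -0.5, 0.0]
gripper_width: 27.2
10.9667 J [ -9.38 -12.03  37.42  -1.65 150.64 -20.2 ] TCP [228.63  28.82 912.71] rpy [176.5    2.04  99.3 ] F [ 0.23 -0.47  0.03] w 27.207389213628097
xt [-0.16  0.99 -0.04] yt [0.98 0.16 0.06] zt [ 0.07 -0.03 -1.  ] tilt 4.049457390412324 az -20.89658937366058
```

```bash
python3 -m creep '[[0.5,-4,-25,0],[0.5,-4,-25,0],[0.5,-4,-25,0],[0.5,-4,-25,0],[0.5,-4,-25,0],[0.5,-4,-25,0]]'; python3 o.py
```

```text
time: 11.47
ee_pos: [226.8, 33.6, 925.0]
tcp_rot: [174.6, 2.8, 99.2]
ft_force: [0.5, 0.4, -1.8]
gripper_width: 27.5
11.4667 J [ -7.8  -11.31  34.66  -2.28 150.61 -19.22] TCP [226.82  33.57 924.99] rpy [174.58   2.84  99.23] F [ 0.53  0.42 -1.8 ] w 27.53372254409561
xt [-0.16  0.99 -0.05] yt [0.98 0.16 0.09] zt [ 0.1  -0.03 -0.99] tilt 6.120966692787364 az -18.365455706341344
```

```bash
for i in 1 2 3; do python3 -m creep '[[0,0,-30,0],[0,0,-30,0]]' >/dev/null; python3 o.py | grep -o -E "^[0-9.]+ J .* rpy|tilt.*"; done
```

```text
11.6333 J [ -6.33  -9.71  30.94  -3.02 150.66 -18.43] TCP [230.76  36.95 938.63] rpy
tilt 8.211979911346248 az -16.72547458295647
11.8 J [ -4.82  -8.54  27.7   -3.88 150.66 -17.76] TCP [231.25  40.59 950.9 ] rpy
tilt 10.293756634669727 az -15.5288250931979
11.9667 J [ -3.15  -7.83  24.95  -4.97 150.67 -17.14] TCP [227.63  44.64 962.1 ] rpy
tilt 12.34941049367801 az -14.590468505252524
```

Short calls add about 2° each. Continuing.

```bash
for i in 1 2 3; do python3 -m creep '[[0,0,-30,0],[0,0,-30,0]]' >/dev/null; python3 o.py | grep -o -E "^[0-9.]+ J .* rpy|tilt.*"; done
python3 - <<'E'
from h import *
for n in("wrist","scene"):
    ci=camera_info(n);p,d=capture(n);np.savez(f"{n}4.npz",p=p,d=d,**ci);cv2.imwrite(f"pics/{n}4.png",p[:,:,::-1])
E
python3 o.py
```

```text
12.1333 J [ -1.11  -7.46  22.61  -6.41 150.68 -16.51] TCP [220.6   49.08 972.36] rpy
tilt 14.36593663675829 az -13.843381945833704
12.3 J [  1.59  -7.36  20.57  -8.44 150.68 -15.8 ] TCP [210.58  53.97 981.86] rpy
tilt 16.34931899407874 az -13.200730141264984
12.4667 J [  5.38  -7.39  18.77 -11.44 150.68 -14.93] TCP [198.01  59.27 990.62] rpy
tilt 18.29011137570475 az -12.640440981365066
12.5667 J [  5.39  -7.48  18.78 -11.36 150.68 -14.95] TCP [196.87  59.4  990.93] rpy [162.89   6.78  98.53] F [-0.71 -0.04 -1.23] w 27.210818413675007
xt [-0.15  0.98 -0.12] yt [0.94 0.18 0.29] zt [ 0.31 -0.07 -0.95] tilt 18.36974617340631 az -12.42983979076083
```

View pics/wrist4.png

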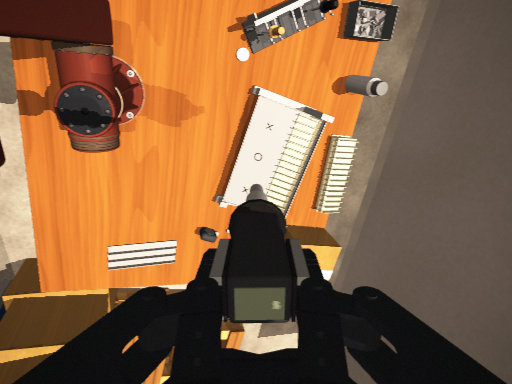

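View pics/scene4.png

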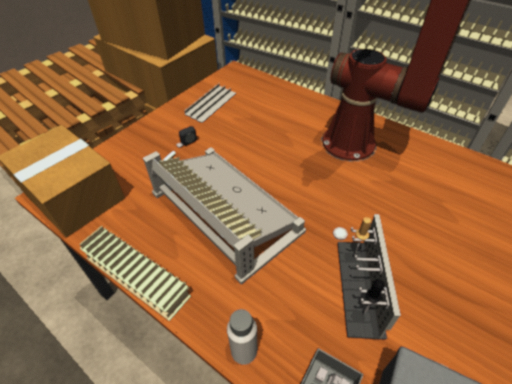

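Wrist view: the gauge is firm in the grip, with head top at (258,303), collar at (257,215) and probe tip at (256,187). I'll measure the gauge axis in the tool frame from depth.

```bash
cat > ax.py <<'E'
from h import *
import sys
from scipy.spatial.transform import Rotation as R
f=np.load("wrist4.npz");p,d=f["p"],f["d"].astype(float);ci={k:f[k] for k in"KRt"}
s=observe();Rt=R.from_euler('xyz',s['tcp_rot'],degrees=True).as_matrix();
v,u=np.mgrid[:384,:512];T=(world(ci,u,v,d)-s['ee_pos'])@Rt
c=-(ci["R"].T@ci["t"]);print("cam in tool",(c-s['ee_pos'])@Rt)
m=(d>0)&(abs(T[...,1])<22)&(abs(T[...,0])<40)&(T[...,2]<135)&(T[...,2]>-70)
vv,uu=np.nonzero(m);print(m.sum(),uu.min(),uu.max(),vv.min(),vv.max())
P=T[m]
for z in range(-50,135,8):
    q=P[abs(P[:,2]-z)<4]
    if len(q)>5: 
        print(z,len(q),"x",np.percentile(q[:,0],[2,50,98]),"y",np.percentile(q[:,1],[3,50,97]))
E
python3 ax.py
```

```text
cam in tool [  80.73    1.11 -141.47]
11726 181 331 184 347
-50 634 x [-7.8  11.63 13.23] y [-21.62 -14.38  21.58]
-42 576 x [-6.09 11.28 13.4 ] y [-21.46 -14.13  21.33]
-34 4141 x [-12.93   1.77  10.86] y [-15.02   0.89  17.08]
-26 994 x [ 6.53  9.21 11.1 ] y [-20.72   0.42  19.99]
-18 807 x [ 6.44  9.31 11.04] y [-20.7    0.38  20.04]
-10 722 x [ 6.59  9.38 11.  ] y [-20.61   0.35  19.92]
-2 461 x [ 7.58  9.41 10.79] y [-16.4    0.84  18.42]
6 341 x [ 7.77  9.41 10.06] y [-12.3    0.31  13.14]
14 296 x [ 7.32  9.56 10.17] y [-12.71   0.26  13.17]
22 254 x [ 8.5   9.65 10.26] y [-12.36  -0.37  12.57]
30 213 x [ 7.75  9.74 10.24] y [-12.91   0.19  12.87]
38 715 x [-5.87 10.63 16.5 ] y [-17.67  -0.48  17.52]
70 40 x [4.55 6.61 7.57] y [-6.04 -1.14  4.47]
78 70 x [2.76 6.49 7.62] y [-8.42 -0.83  6.77]
86 53 x [-0.5   6.25  7.53] y [-9.16 -1.66  6.59]
102 36 x [1.77 4.08 4.81] y [-6.15 -1.85  3.22]
110 34 x [-0.35  4.11  4.95] y [-7.18 -1.53  4.12]
118 6 x [-0.16  3.8   4.31] y [-6.82  1.08  3.16]
```

In the tool frame the gauge axis is nearly parallel to tool z: slope +0.01 in x, about -0.01 in y, centre x≈-2.5, y≈0. One more lean step.

```bash
python3 -m creep '[[0,0,-30,0],[0,0,-30,0]]'; cat >> o.py <<'E'
g=r@np.array([.0095,-.009,1]);g/=np.linalg.norm(g);n=np.array([-.3364,.0629,.9397]);n=np.array([-np.sin(np.radians(20.05))*np.cos(np.radians(10.6)),np.sin(np.radians(20.05))*np.sin(np.radians(10.6)),np.cos(np.radians(20.05))])
print('gauge err deg',np.degrees(np.arccos(-g@n)),'vec',(g+n)*57.3,'in tool',r.T@(g+n)*57.3)
tip=s['ee_pos']+r@np.array([-1.7,-.6,116]);print('tip',tip)
ring=np.array([513.9,-150.4,75.2]);print('height',(tip-ring)@n,'delta tool cm (to ring +30n)',r.T@(ring+30*n-tip)/10,'(to ring)',r.T@(ring-tip)/10)
E
python3 o.py
```

```text
time: 12.73
ee_pos: [181.8, 63.9, 997.2]
tcp_rot: [161.3, 7.3, 98.3]
ft_force: [-0.8, -0.1, -1.7]
gripper_width: 27.4
12.7333 J [ 10.36  -7.86  17.77 -15.48 150.65 -13.98] TCP [181.79  63.89 997.25] rpy [161.35   7.25  98.34] F [-0.81 -0.11 -1.65] w 27.4164826006337
xt [-0.14  0.98 -0.13] yt [0.93 0.18 0.32] zt [ 0.33 -0.07 -0.94] tilt 19.964453401441315 az -12.17056200212465
gauge err deg 0.7911721511375198 vec [-0.75 -0.07 -0.26] in tool [ 0.07 -0.79 -0.  ]
tip [220.19  53.76 888.25]
height 875.6223760071096 delta tool cm (to ring +30n) [-14.02  -2.07  84.69] (to ring) [-14.    -2.05  87.69]
```

```bash
python3 -m creep '[[-14,-2,70,0],[-14,-2,70,0],[-14,-2,70,0],[-14,-2,70,0],[-14,-2,70,0],[-14,-2,70,0],[-14,-2,70,0],[-14,-2,70,0]]'; python3 o.py
```

```text
time: 13.4
ee_pos: [285.2, -21.3, 711.5]
tcp_rot: [161.5, 7.1, 98.3]
ft_force: [1.0, 0.2, -1.2]
gripper_width: 27.5
13.4 J [-22.23 -37.18  83.41   3.75 114.21 -29.54] TCP [285.23 -21.33 711.48] rpy [161.49   7.14  98.27] F [ 0.96  0.22 -1.17] w 27.459527505524733
xt [-0.14  0.98 -0.12] yt [0.93 0.18 0.32] zt [ 0.33 -0.07 -0.94] tilt 19.798634687423355 az -12.094453542626162
gauge err deg 0.9448954720627157 vec [-0.89 -0.01 -0.31] in tool [ 0.16 -0.93 -0.  ]
tip [323.33 -31.34 602.36]
height 566.9351993693939 delta tool cm (to ring +30n) [-7.88 -0.95 53.76] (to ring) [-7.86 -0.93 56.76]
```

```bash
python3 -m creep '[[-7.9,-0.9,40,0],[-7.9,-0.9,40,0],[-7.9,-0.9,40,0],[-7.9,-0.9,40,0],[-7.9,-0.9,40,0],[-7.9,-0.9,40,0],[-7.9,-0.9,40,0],[-7.9,-0.9,40,0]]'; python3 o.py
```

```text
time: 14.07
ee_pos: [394.1, -108.3, 408.7]
tcp_rot: [161.6, 7.0, 98.2]
ft_force: [0.9, -1.3, -1.5]
gripper_width: 27.5
14.0667 J [-29.71 -35.14 115.85   5.97  80.6  -39.09] TCP [ 394.13 -108.31  408.68] rpy [161.64   7.    98.24] F [ 0.86 -1.29 -1.49] w 27.528852688898017
xt [-0.14  0.98 -0.12] yt [0.93 0.17 0.31] zt [ 0.33 -0.07 -0.94] tilt 19.608949581774528 az -11.908013981331557
gauge err deg 1.1216397937484135 vec [-1.05  0.09 -0.37] in tool [ 0.28 -1.08 -0.  ]
tip [ 431.91 -118.12  299.43]
height 240.3048306664316 delta tool cm (to ring +30n) [-1.62  0.05 21.04] (to ring) [-1.61  0.08 24.04]
```

```bash
python3 -m creep '[[-1.6,0.1,4,0],[-1.6,0.1,8,0],[-1.6,0.1,12,0],[-1.6,0.1,14,0],[-1.6,0.1,14,0],[-1.6,0.1,14,0],[-1.6,0.1,14,0]]'; python3 o.py
python3 - <<'E'
from h import *
for n in("wrist","scene"):
    ci=camera_info(n);p,d=capture(n);np.savez(f"{n}5.npz",p=p,d=d,**ci);cv2.imwrite(f"pics/{n}5.png",p[:,:,::-1])
    q=proj(ci,np.array([[513.9,-150.4,75.2]]));print(q)
E
python3 o.py
```

```text
time: 14.65
ee_pos: [443.5, -133.8, 280.2]
tcp_rot: [161.6, 7.0, 98.2]
ft_force: [1.1, -0.1, -0.7]
gripper_width: 27.2
14.65 J [-29.33 -24.54 122.81   6.48  63.03 -40.68] TCP [ 443.52 -133.79  280.2 ] rpy [161.56   7.04  98.22] F [ 1.09 -0.06 -0.69] w 27.215343299163003
xt [-0.14  0.98 -0.12] yt [0.93 0.17 0.31] zt [ 0.33 -0.07 -0.94] tilt 19.689941941072366 az -11.969589751277159
gauge err deg 1.043918054680924 vec [-0.98  0.06 -0.35] in tool [ 0.24 -1.02 -0.  ]
tip [ 481.43 -143.67  171.  ]
height 101.35959488203815 delta tool cm (to ring +30n) [ 0.04 -0.12  7.14] (to ring) [ 0.05 -0.09 10.14]
[[257.85 164.12]]
[[236.35 189.41]]
14.75 J [-29.32 -24.62 122.7    6.47  63.01 -40.68] TCP [ 444.28 -134.2   282.03] rpy [161.41   7.16  98.2 ] F [-0.41 -0.62 -1.41] w 27.234399560812626
xt [-0.14  0.98 -0.12] yt [0.93 0.17 0.32] zt [ 0.33 -0.07 -0.94] tilt 19.876923782847093 az -12.140335625209126
gauge err deg 0.8716123451141362 vec [-0.82 -0.04 -0.29] in tool [ 0.11 -0.86 -0.  ]
tip [ 482.51 -144.26  172.96]
height 102.80111111442629 delta tool cm (to ring +30n) [ 0.15 -0.29  7.28] (to ring) [ 0.17 -0.27 10.28]
```

View pics/wrist5.png

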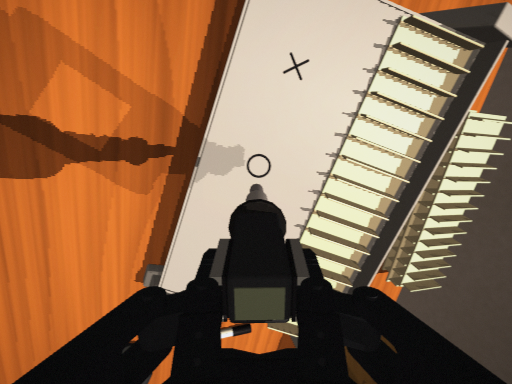

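View pics/scene5.png

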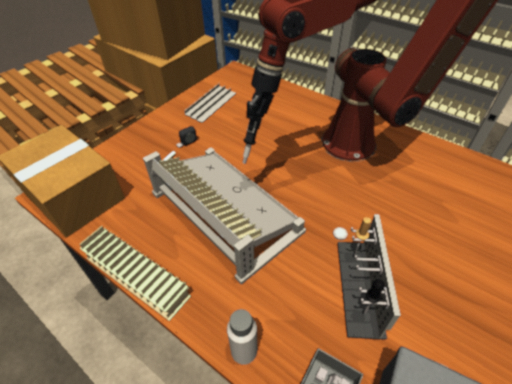

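Wrist view: the ring is at (259,165), against a prediction of (258,164), and the probe tip is at (257,187), coming down on it. Now a purely relative check from this one picture: plane normal vs gauge axis, ring vs tip.

```bash
cat > rel.py <<'E'
import sys
from h import *
from scipy.spatial.transform import Rotation as R
from scipy.optimize import least_squares
def rel(f,ee,rot,box=None):
    f=np.load(f);p,d=f["p"],f["d"].astype(float);ci={k:f[k] for k in"KRt"}
    Rt=R.from_euler('xyz',rot,degrees=True).as_matrix()
    v,u=np.mgrid[:384,:512];T=(world(ci,u,v,d)-ee)@Rt
    m=(d>0)&(abs(T[...,1])<19)&(abs(T[...,0])<40)&(T[...,2]<135)&(T[...,2]>-60)
    P=T[m];P=P[P[:,2]>2]
    # radial model: fit axis by visible max x per slice and y-centre
    face=P[(P[:,2]<34)&(abs(P[:,1])<8)&(P[:,0]>5)]
    print("head face slope",np.polyfit(face[:,2],face[:,0],1))
    cyl=[]
    for lo,hi,rad in((45,92,9.),(99,113,6.)):
        q=P[(P[:,2]>lo)&(P[:,2]<hi)];cyl.append((q,rad))
    def res(a):
        out=[]
        for q,rad in cyl:
            out.append(np.hypot(q[:,0]-a[0]-a[1]*q[:,2],q[:,1]-a[2]-a[3]*q[:,2])-rad)
        return np.concatenate(out)
    a=least_squares(res,[-2,0,0,0],loss='soft_l1',f_scale=.5).x
    print("cyl axis",a,[len(q) for q,_ in cyl])
    z=T[...,2]
    m=(d>0)&(abs(T[...,0])<130)&(abs(T[...,1])<130)&(z>T[150:180,275:285,2].mean()-40)
    P=T[(d>0)&(u>215)&(u<310)&(v>70)&(v<180)]
    q=np.ones(len(P),bool)
    for k in(15,6,3,2,2,2):
        A=np.c_[P[q][:,:2],np.ones(q.sum())];c=np.linalg.lstsq(A,P[q][:,2],rcond=None)[0];q=abs(P@[-c[0],-c[1],1]-c[2])<k
    nn=np.array([c[0],c[1],-1]);nn/=np.linalg.norm(nn)
    print("plane",q.sum(),len(P),c,"normal(out) tool",nn,"world",Rt@nn, "tilt",np.degrees(np.arccos((Rt@nn)[2])))
    return T,p,ci,c,nn,a,Rt
if __name__=="__main__":
    s=observe()
    T,p,ci,c,nn,a,Rt=rel("wrist5.npz",np.array([443.8,-133.9,281.0]),np.array([161.5,7.09,98.21]))
    g=cv2.cvtColor(p,cv2.COLOR_RGB2GRAY)
    sl=np.s_[150:180,244:274];w=(g[sl]<110).astype(np.uint8)
    pts=cv2.findNonZero(w).reshape(-1,2)+[244,150];print(len(pts),cv2.fitEllipse(pts.astype(np.float32)))
    (cx,cy),_,_=cv2.fitEllipse(pts.astype(np.float32))
    X=rayplane(ci,cx,cy,Rt@nn,np.array([443.8,-133.9,281.0])+Rt@[0,0,c[2]])
    print("ring world",X,"tool",(X-[443.8,-133.9,281.0])@Rt)
E
python3 rel.py
```

```text
head face slope [0.01 9.9 ]
cyl axis [-2.63  0.02 -1.09 -0.02] [163, 66]
plane 9876 10217 [ -0.01  -0.01 217.6 ] normal(out) tool [-0.01 -0.01 -1.  ] world [-0.34  0.06  0.94] tilt 19.992982073324598
123 ((258.3123474121094, 165.4029541015625), (21.848451614379883, 22.141267776489258), 110.04757690429688)
ring world [ 514.51 -151.74   75.94] tool [ -2.24  -1.71 217.63]
```

```bash
sed -i 's/precision=2/precision=4/' h.py; python3 rel.py | head -3; python3 - <<'E'
import rel,numpy as np
from rel import *
f="wrist4.npz"
# axis from earlier still picture too
s=np.load(f)
rel.rel(f,np.array([197.4,59.3,990.8]),np.array([162.9,6.77,98.54]))
E
```

```text
head face slope [0.0134 9.8983]
cyl axis [-2.6316  0.018  -1.0885 -0.016 ] [163, 66]
plane 9876 10217 [ -0.0055  -0.0063 217.604 ] normal(out) tool [-0.0055 -0.0063 -1.    ] world [-0.3359  0.064   0.9397] tilt 19.992982073324598Traceback (most recent call last):
  File "<stdin>", line 6, in <module>
AttributeError: 'function' object has no attribute 'rel'
```

```bash
cat > gap.py <<'E'
from rel import *
def gap(f,ee,rot):
    T,p,ci,c,nn,a,Rt=rel(f,ee,rot)
    P=T[290:316,240:282].reshape(-1,3);z=np.median(P[:,2]);P=P[abs(P[:,2]-z)<3];
    A=np.c_[P[:,:2],np.ones(len(P))];k=np.linalg.lstsq(A,P[:,2],rcond=None)[0]
    print("top face",z,k,len(P));top=np.array([a[0]*0-2.7,0.3,z]);
    dist=abs(top@nn-np.array([0,0,c[2]])@nn);print("TOP->PLANE",dist,"gap tip",dist-152)
if __name__=="__main__":
    gap("wrist5.npz",np.array([443.8,-133.9,281.0]),np.array([161.5,7.09,98.21]))
    gap("wrist4.npz",np.array([197.4,59.3,990.8]),np.array([162.9,6.77,98.54]))
E
python3 gap.py
```

```text
head face slope [0.0134 9.8983]
cyl axis [-2.6316  0.018  -1.0885 -0.016 ] [163, 66]
plane 9876 10217 [ -0.0055  -0.0063 217.604 ] normal(out) tool [-0.0055 -0.0063 -1.    ] world [-0.3359  0.064   0.9397] tilt 19.992982073324598
top face -36.06905048457541 [ -0.0272   0.0184 -36.1396] 1091
TOP->PLANE 253.67716585286723 gap tip 101.67716585286723
head face slope [0.0115 9.6045]
cyl axis [-2.8005  0.0149  0.1227 -0.0177] [163, 63]
plane 701 10210 [   0.1362   -0.0321 1003.7813] normal(out) tool [ 0.1349 -0.0318 -0.9903] world [-0.3544  0.194   0.9148] tilt 23.82696160547992
top face -36.45271789957707 [ -0.0281   0.0177 -36.5383] 1087
TOP->PLANE 1029.8172880962572 gap tip 877.8172880962572
```

Everything agrees: the tip is 101.7 mm off the face, 1.7 mm off the ring centre and 1.5° from square. Coming down to about 12 mm.

```bash
python3 -m creep '[[-0.1,0,3,0],[-0.17,0,5.5,0],[-0.17,0,7.5,0],[-0.17,0,8.8,0],[-0.17,0,9,0],[-0.17,0,9,0],[-0.17,0,9,0],[-0.17,0,9,0]]'; python3 o.py
cat > look.py <<'E'
import sys
from gap import *
k=sys.argv[1]
a=observe();ci=camera_info("wrist");p,d=capture("wrist");np.savez(f"w{k}.npz",p=p,d=d,**ci);cv2.imwrite(f"pics/w{k}.png",p[:,:,::-1])
cv2.imwrite(f"pics/w{k}z.png",cv2.resize(p[110:250,180:340,::-1],None,fx=4,fy=4,interpolation=cv2.INTER_CUBIC))
print(a['time'],a['ft_force']);gap(f"w{k}.npz",a['ee_pos'],a['tcp_rot'])
E
python3 look.py 6
```

```text
time: 15.42
ee_pos: [475.6, -143.0, 200.1]
tcp_rot: [161.2, 7.3, 98.2]
ft_force: [0.6, 0.4, -1.0]
gripper_width: 27.6
15.4167 J [-28.1871 -14.9962 124.8706   6.9562  50.9307 -41.0443] TCP [ 475.5816 -142.9651  200.148 ] rpy [161.2112   7.3036  98.1731] F [ 0.619   0.4436 -0.9598] w 27.56956706064535
xt [-0.141   0.9818 -0.1271] yt [0.9313 0.1751 0.3195] zt [ 0.3359 -0.0733 -0.939 ] tilt 20.110575111109636 az -12.316325604355631
gauge err deg 0.6697612107040264 vec [-0.6199 -0.1444 -0.2085] in tool [-0.0278 -0.6692 -0.0018]
tip [ 514.2292 -153.247    91.2449]
height 14.781973158384194 delta tool cm (to ring +30n) [ 0.4582 -0.5014 -1.5251] (to ring) [ 0.4881 -0.4934  1.4747]
15.4167 [ 0.619   0.4436 -0.9598]
head face slope [0.0132 9.6358]
cyl axis [-2.4994  0.0132 -0.4952 -0.0158] [163, 58]
plane 10138 10202 [ -0.0087  -0.0006 130.3376] normal(out) tool [-0.0087 -0.0006 -1.    ] world [-0.3353  0.0647  0.9399] tilt 19.966711938934097
top face -36.76545227344749 [ -0.0326   0.0175 -36.8529] 1090
TOP->PLANE 167.1199832525554 gap tip 15.119983252555386
```

View pics/w6z.png

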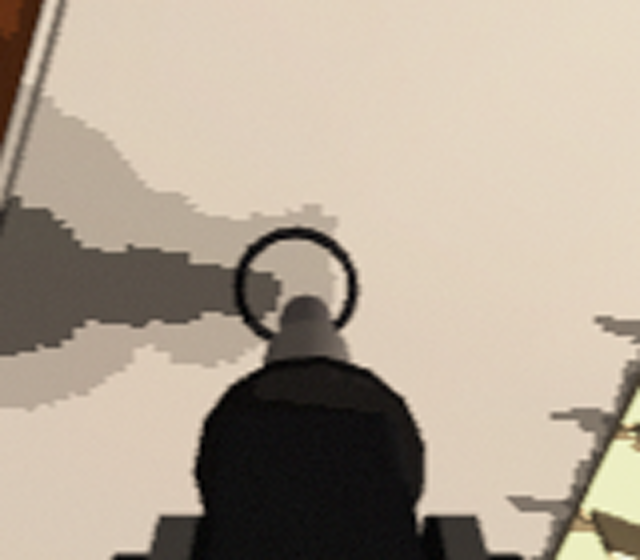

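The probe tip, at crop (305,300), is heading into the ring, centred at crop (297,284). The gap is 15 mm. Next: lateral offset.

```bash
cat > lat.py <<'E'
import sys
from rel import *
def lat(f,ee,rot,cx,cy):
    T,p,ci,c,nn,a,Rt=rel(f,ee,rot)
    X=rayplane(ci,cx,cy,Rt@nn,ee+Rt@[0,0,c[2]]);t=(X-ee)@Rt;print("ring tool",t,"world",X)
    for L in(100,116,t[2]): print("axis at",L,a[0]+a[1]*L,a[2]+a[3]*L)
    print("tip z116 projects to", proj(ci,ee+Rt@[a[0]+a[1]*115,a[2]+a[3]*115,115]))
s=observe();lat(sys.argv[1],s['ee_pos'],s['tcp_rot'],float(sys.argv[2]),float(sys.argv[3]))
E
python3 lat.py w6.npz 254.3 181
```

```text
head face slope [0.0133 9.5182]
cyl axis [-2.6156  0.0131 -0.3354 -0.0156] [163, 57]
plane 10138 10202 [ -0.0086  -0.0009 130.1833] normal(out) tool [-0.0086 -0.0009 -1.    ] world [-0.3353  0.0647  0.9399] tilt 19.96670075745378
ring tool [  2.4125  -4.3402 130.1664] world [ 514.7809 -150.8173   76.0043]
axis at 100 -1.3024734533051796 -1.8971737579923378
axis at 116 -1.092380894217368 -2.1470539046776205
axis at 130.1663913681575 -0.9063650557438876 -2.3682976517448906
tip z116 projects to [256.5441 189.4952]
```

```bash
python3 -m creep '[[0.34,-0.2,0,0],[0.34,-0.2,0.4,0],[0.34,-0.2,0.8,0],[0.34,-0.2,1,0],[0.34,-0.2,1,0],[0.34,-0.2,1,0]]'; python3 look.py 7; python3 o.py|tail -4
```

```text
time: 15.97
ee_pos: [476.2, -140.5, 188.9]
tcp_rot: [161.3, 7.3, 98.2]
ft_force: [0.8, 0.0, -2.3]
gripper_width: 27.2
15.9667 [ 0.7971  0.0408 -2.3265]
head face slope [0.0128 9.6588]
cyl axis [-2.6101  0.0145 -0.2877 -0.0184] [162, 64]
plane 10172 10206 [ -0.0077  -0.0031 119.6912] normal(out) tool [-0.0077 -0.0031 -1.    ] world [-0.3365  0.0647  0.9394] tilt 20.041715051676103
top face -36.78330257483793 [ -0.0313   0.015  -36.8469] 1091
TOP->PLANE 156.48889838194052 gap tip 4.4888983819405155
xt [-0.1412  0.9818 -0.1266] yt [0.9315 0.1751 0.3188] zt [ 0.3352 -0.073  -0.9393] tilt 20.061255254869895 az -12.281258030582244
gauge err deg 0.7105689237256679 vec [-0.6628 -0.1227 -0.2249] in tool [ 0.0016 -0.7106 -0.002 ]
tip [ 514.9405 -150.8142   80.2222]
height 4.341019921140112 delta tool cm (to ring +30n) [ 0.0905 -0.26   -2.566 ] (to ring) [ 0.119  -0.2498  0.4338]
```

View pics/w7z.png

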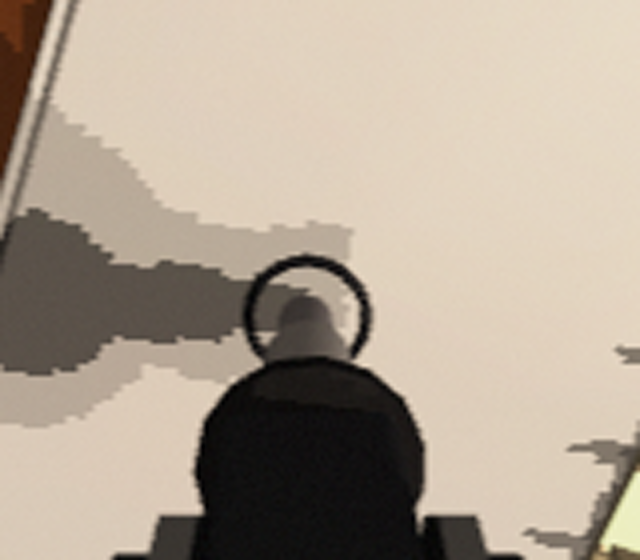

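Gap 4.5 mm. The ring is centred at crop (308,316) with the tip just inside at (306,310). One lateral check, then press about 8.5 mm (4.5 + 4).

```bash
python3 lat.py w7.npz 257 189 | tail -5; python3 -m creep '[[0.02,-0.1,0.2,0],[0.02,-0.1,0.4,0],[0.02,-0.1,0.55,0],[0.02,-0.1,0.7,0],[0.02,-0.1,0.8,0],[0.02,-0.1,0.8,0],[0.02,-0.1,0.8,0],[0.02,-0.1,0.8,0]]'; python3 look.py 8; python3 o.py|tail -4
```

```text
ring tool [ -1.7758  -2.2114 119.9099] world [ 514.7607 -151.456    76.0454]
axis at 100 -1.0002228314541854 -2.381710763871911
axis at 116 -0.7661326918130393 -2.680289410244143
axis at 119.90988940923228 -0.7089285319512504 -2.7532525031987483
tip z116 projects to [256.4573 189.5951]
time: 16.68
ee_pos: [478.0, -141.2, 181.4]
tcp_rot: [161.3, 7.3, 98.2]
ft_force: [-2.8, -0.0, 0.5]
gripper_width: 27.5
16.6833 [-2.8069 -0.0131  0.4645]
head face slope [0.0131 9.6826]
cyl axis [ 9.3955  0.0729 -7.1512  0.0655] [164, 2207]
plane 10164 10209 [ -0.0082  -0.0023 112.0143] normal(out) tool [-0.0082 -0.0023 -1.    ] world [-0.3359  0.0645  0.9397] tilt 20.004199734524825
top face -36.747810334905466 [ -0.0289   0.0154 -36.8177] 1089
TOP->PLANE 148.7782604664514 gap tip -3.2217395335486003
xt [-0.1412  0.9818 -0.1267] yt [0.9316 0.1751 0.3186] zt [ 0.335  -0.073  -0.9394] tilt 20.054329118987738 az -12.298566661162127
gauge err deg 0.7192411652292398 vec [-0.6705 -0.1272 -0.2272] in tool [-0.0014 -0.7193 -0.0019]
tip [ 516.5954 -151.4264   72.4602]
height -3.5467786822534806 delta tool cm (to ring +30n) [ 0.0756 -0.1565 -3.355 ] (to ring) [ 0.1041 -0.1458 -0.3552]
```

View pics/w8z.png

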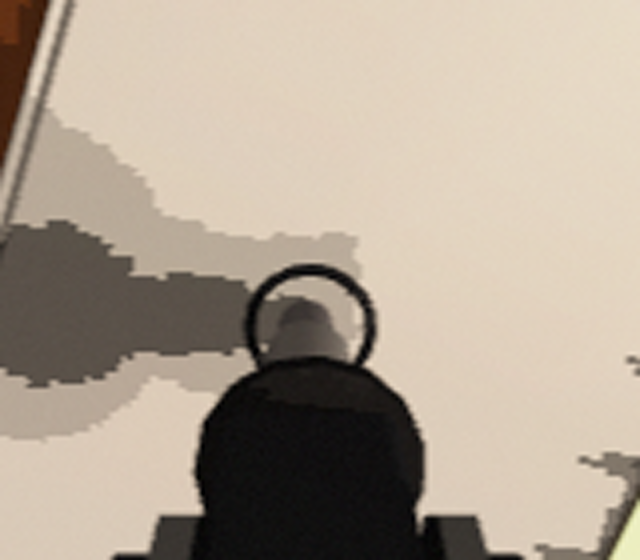

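The press shows as 3.2 mm from depth (head top 148.8 mm off the face). The force change of about 3 N along the normal agrees, and the probe is well inside the ring. Next I'll check it stays settled.

```bash
python3 - <<'E'
from h import *
for i in range(8):
    s=observe();print(s['time'],s['ee_pos'],s['tcp_rot'],s['ft_force'],abs(s['joint_vel']).max());capture("top")
E
python3 look.py 9 | tail -3
python3 - <<'E'
from h import *
for n in("scene","top"):
    p,d=capture(n);cv2.imwrite(f"pics/{n}9.png",p[:,:,::-1])
    b=np.load(f"{n}0.npz")
p,d=capture("scene");cv2.imwrite("pics/s9z.png",cv2.resize(p[90:300,140:400,::-1],None,fx=3,fy=2.8,interpolation=cv2.INTER_CUBIC))
E
```

```text
16.7333 [ 478.0494 -141.1793  181.4027] [161.2629   7.2803  98.1866] [-2.7782  0.0542  0.8836] 0.1404109318743686
16.7833 [ 478.0574 -141.1956  181.4029] [161.2589   7.2806  98.1817] [-1.5591  0.1596  1.2328] 0.17084546343958218
16.8333 [ 478.0491 -141.1532  181.3403] [161.2617   7.2792  98.187 ] [-2.3023 -0.3628  0.6099] 0.0845110387576123
16.8833 [ 478.0456 -141.1726  181.3504] [161.2588   7.2781  98.1804] [-3.1805  0.5366  2.0185] 0.06744748067228412
16.9333 [ 478.0717 -141.1638  181.3346] [161.2575   7.2794  98.1847] [-2.1297  0.1201  1.1652] 0.10583353570192323
16.9833 [ 478.0569 -141.1919  181.3246] [161.2587   7.2793  98.181 ] [-1.79    0.2327  0.991 ] 0.09944157197749633
17.0333 [ 478.0652 -141.1622  181.2997] [161.2578   7.2786  98.1822] [-3.1716  0.2448  0.5738] 0.12431976856987477
17.0833 [ 478.065  -141.1857  181.3079] [161.2579   7.2793  98.1809] [-1.4824  0.5302  1.4212] 0.1340846659581137
plane 10173 10206 [ -0.0082  -0.0031 111.9268] normal(out) tool [-0.0082 -0.0031 -1.    ] world [-0.3368  0.0644  0.9394] tilt 20.056229313307217
top face -36.75023973362225 [ -0.0277   0.0153 -36.7985] 1089
TOP->PLANE 148.69260387602685 gap tip -3.307396123973149
```

View pics/s9z.png

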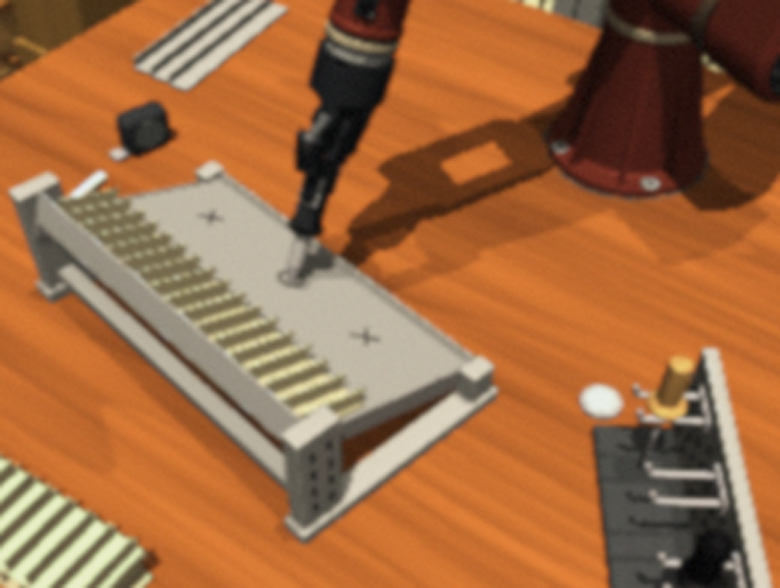

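View pics/top9.png

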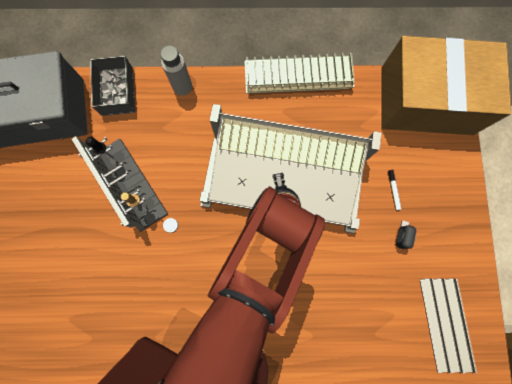

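The pose is steady: about 0.1 mm drift, press of 3.3 to 4 mm, everything else in place. Handing in.

```bash
python3 -c "
from cell import *
print(observe()['time']);print(hand_in())"
```

```text
17.3333
the job is handed in; nothing more can be done
None
```

I lifted the gauge off the middle hook, leaned it 20° to match the tray, and set its probe inside the ring. I handed the job in at 17.3 s with the gauge gripped, still and lightly pressed.

**How it was tilted:** the moves offer no tilt axis, so I built up the lean in free air high above the bench, by commanding poses just out of the arm's reach. The head also hung turned on its hook, so I gripped it across its 28 mm side instead of the suggested 24 mm side.

**Last checks:**

| Check | Result |
|---|---|
| Probe push-in, from depth | about 3.3 mm of 8 |
| Extra force along the tray normal | about 3 N, suggesting 4–4.5 mm |
| Probe offset from ring centre | about 2 mm, inside the 24 mm clear circle |
| Squareness, wrist camera depth | about 1.5° off |
| Squareness, from tool pose with an assumed gauge offset | about 0.7° off |
| Drift over the last 0.4 s | about 0.1 mm |

- **Disagreements:** the two push-in estimates differ by about 1 mm, and the two squareness figures by about 0.8°. The force readings are noisy by about 1 N. I did not correct the remaining lean.
- **Other items:** in the last pictures the other tools and things look in place, and I saw no sign of the gauge touching the paint outside the ring.

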